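# Release the ratchet pawl and lock the hold-down arm over a vial

### The arm

A 6-joint arm with a two-finger parallel gripper is mounted at the origin on a cart in front of the work surface, level with it; the furniture and walls round the work are solid. World frame = base frame: x ahead of the robot, y to its left, z up, the work surface at z = 0. Lengths are in m, angles in rad, forces in N, time in s.
With the tool pointing down it reaches from about 0.325 to 0.75 m from the base axis. Payload 7.6 kg.
Tool frame: the origin (TCP) lies at the very end of the fingers, on their centre line; the grasp point (between the pads) lies 19 mm behind it; z points along the fingers, y is the line along which they close (so a half turn about z gives the same grasp; the last joint's range is limited). The gripper opens to 85 mm and grips with 20 to 120 N. Pads are 22 mm wide; open, the fingers measure 114 mm over their backs; the gripper's body (76 mm by 85 mm) begins 54 mm behind the grasp point. The pads swing forward as they close: fully open they stand 13 mm farther back than shut.
Start: joints at [1.128, 0.052, 1.401, -0, 1.689, -0.07], TCP at [0.191, 0.489, 0.231] pointing down, gripper open.
Joint ranges: [-2.9, 2.9], [-0.91, 2.17], [0.12, 2.37], [-1.06, 4.2], [0.26, 2.73], [-2.93, 2.93]. Speed limits (rad/s): [2.57, 2.57, 3.01, 3.14, 3.14, 3.14].

### API

Orientations are given as a unit quaternion [w, x, y, z].
In Python, from workcell import * gives the robot as it stands. The module is installed in compiled form; this text tells all that it offers.
- The arm moves only by the shell command python3 -m pendant 'ROWS' [OPENING] [FORCE]. ROWS is JSON, a list that holds one entry, the list of rows, each a list of 6 numbers: the shift along the tool's x, y, z in cm, then the turn, a rotation vector about the tool's x, y, z in rad. A call has 1 to 10 rows; each row shifts and turns the commanded pose from where the row before left it, along the tool's axes as they then stand; what a row does not reach is not made up. A row lasts 1/12 s, in which the tool goes at most 41.7 mm and 7.16 degrees, less where a joint would pass 70% of its speed; a pose out of reach is approached as far as the arm can. A call with a gripper value outside its range is refused whole. OPENING is the closure, from -1 (fully open) to 1 (shut), set as the call begins (- or left out, the last holds). The fingers move at their own pace and stop on an object; FORCE is the grip in N (left out, the last holds). Time passes only in rows, so rows that do not move let the fingers close. It gives the time, the measured TCP pose, the force, the opening and the grip force at its end, in the units of the state.
- observe(): the state, without advancing time (a new reading comes with each control period).
- grab_frame(name): name is "side" or "top" or "wrist"; returns the picture (480x640x3 uint8, red, green, blue); there is no depth.
- camera_model(name): a dict with "fx", "fy", "cx", "cy" (pixels), "k1" (the pictures are not rectified: a ray, as slopes to the right and down, at radius r is drawn at 1 + k1 r^2 times it, then the intrinsics apply), "T" (4x4, takes a point from camera to world coordinates); the wrist camera has in their place "tool_from_camera" (4x4, takes a point from camera to tool coordinates, whose origin is the TCP and whose axes are the flange's). Camera axes: x right, y down, z forward; pixel columns grow to the right and rows downward; lengths in m; the calibration is good to about 2 mm. A picture is of the moment at which its call begins: read the wrist's pose just before it. camera_model takes no time and is no camera call.
- hand_in(): hands the job in; it is judged then, once.
Trained networks look in the newest picture that a camera, given by its name, has taken for a name from the list of things; names that differ only in an ending like _2 or _b are one class to them, and where a whole thing is asked for, a point or a joint stands for the part that bears it (a point fixed in the world has none). Each returns a list of dicts, best first, with "score" (0 to 1); they miss things now and then, are a little off and sometimes report something else, mostly with a low value. They report only what shows in the picture. A call takes as long as a camera call. They do not tell look-alikes from the thing itself.
- boxes_of(target, camera): "extent" ([left, top, right, bottom] in pixels, round what is visible of it).
- silhouettes(target, camera): "mask" (480x640 bool, what is visible of it) and "extent" ([left, top, right, bottom] in pixels, round what is visible of it).
- landmark_of(target, camera): "position" ([column, row] in pixels: a listed point, or the origin of a listed thing).
The state is a dict: "t": time; "q": joint angles; "qvel": joint speeds; "effort": joint torques, N m; "position": TCP position; "tcp_rot": TCP orientation; "contact_force": force on the tool from outside, world axes, zero at the start; "wrist_torque": the same for the moment, N m; "opening": finger opening in m; "grip_force": force on a finger pad.
Only numpy, scipy, OpenCV 4.12 (cv2) and the standard library are available. Lean on these libraries where they do the work, as an engineer would, in place of code of your own. Each camera call takes 0.05 s, during which the arm holds its last target. There are 200 camera calls.

### The job

The steel hold-down arm of the blue bench clamp stands up, blocked by its rocker pawl. Working only with the fingertips, press the red end of the pawl down to free it, push the arm all the way down until its foot meets the cap of the amber vial, then press the green end of the pawl fully down again so that the arm is locked. Do not touch the vial with the fingers, and leave the other things standing where they are.

Things in the scene. Friction and masses are not known exactly. Their poses are not given: they have to be found in the camera images.
- clamp_frame: Bench clamp, fixed: base plate 310 x 100 x 12 mm with two blue cheeks (45 mm over both, 115 mm high; at local x -73 to -47 mm they rise to 172 mm as pawl brackets). Origin on the worktop under the arm's pivot; local x runs along the plate to the vial and the arm's free end, z up. Arm's pivot at local (0, 0, 100) mm, axis along y. Black ring seat for the vial, 12 mm high, at local x 125 mm.
- holddown_arm (a joint): Angle of the arm above level (rad): 0 is fully down on its stop (foot 0.5 mm over the vial's cap), 0.74 to 0.86 at the start. Three teeth of its wheel pass the pawl on the way down; with the pawl in the teeth it is blocked. Stiff hinge: stays where it is left, 3 to 7 N down on the crossbar move it.
- rocker_pawl (a joint): Angle of the pawl (rad), pivot at the clamp's local (-60, 0, 158) mm: 0 is the tip fully in the teeth (locked, green end down), 0.2 the other stop (free, red end down); the tip clears the teeth above about 0.11. Stiff hinge: stays where it is left, 3 to 5 N on a pad move it. Near 0 only where a gap in the teeth is under the tip, as with the arm at 0.
- crossbar (a point): Centre of the black round crossbar at the arm's free end: diameter 22 mm, 70 mm long along the clamp's local y, axis 200 mm from the arm's pivot; it moves on an arc about that pivot. To be pushed down from above. With the arm down it lies 100 mm above the worktop.
- red_pad (a point): Centre of the upper face of the red press pad (32 x 32 mm) on the rear end of the pawl, 62 mm behind the pawl's pivot; goes down 12 mm when pressed from locked to free.
- green_pad (a point): Centre of the upper face of the green press pad (32 x 32 mm) on the front end of the pawl above the toothed wheel, 48 mm in front of the pawl's pivot; stands about 10 mm higher when the pawl is free.
- amber_vial: Loose small brown glass vial with a black cap, 33 mm diameter, 60 mm high, standing in the ring seat. Origin at the centre of its underside, z up.
- lab_timer: Bystander: loose white timer with three buttons, 66 x 66 x 18 mm. Origin under its centre.
- blue_cap: Bystander: loose blue screw cap, 54 mm diameter, 27 mm high. Origin under its centre.
- tape_roll: Bystander: loose roll of beige tape, 96 mm diameter, 25 mm high. Origin under its centre.
- beaker: Bystander: loose clear beaker, 60 mm wide, 70 mm high. Origin under its centre.
- dropper: Bystander: loose white dropper bottle with a green cap, 30 mm diameter, 66 mm high. Origin under its centre.
Not all that is in view belongs to the job. Leave any yellow look-alike of the amber_vial alone.

How it is judged:
On the way, in this order (a step that is already met when the one before it is completed fails the run):
1. the pawl is pressed free while the arm still stands up (value of joint rocker_pawl above 0.12 rad and value of joint holddown_arm above 0.66 rad), for 0.1 s.
2. the arm is pushed fully down with the pawl free (value of joint holddown_arm below 0.04 rad and value of joint rocker_pawl above 0.1 rad), for 0.1 s.
At the end, for the whole second after the job is handed in: The arm is down (within 0.04 rad of level), the pawl is back in the teeth (below 0.03 rad), the vial still stands upright and at rest in its seat under the foot, within 10 mm of where it stood (value of joint holddown_arm below 0.04 rad and value of joint rocker_pawl below 0.03 rad and angle between amber_vial's own z axis and vertical below 0.1 rad and z of amber_vial in the frame of clamp_frame below 0.016 m and distance of amber_vial from where it was at the start of the episode below 0.01 m and linear speed of amber_vial below 0.02 m/s); the robot touches nothing.
It fails at once if the vial is touched by the robot's fingers (contact force between the fingers and amber_vial above 0.5 N).
It fails at once if the vial is lifted or tipped (z of amber_vial in the frame of clamp_frame above 0.022 m or angle between amber_vial's own z axis and vertical above 0.3 rad).
It fails at once if another thing is pushed more than 30 mm from its place (distance of any of lab_timer, blue_cap, tape_roll, beaker, dropper from where it was at the start of the episode above 0.03 m).
It also fails if it takes over 51 s, if anything falls off the work surface, if the arm or the gripper's body presses on something with over 40 N, if the wrist force passes 120 N, or if a joint passes its speed limit or range.

## Working session

There is one attempt and no reset: what is moved stays moved. The work goes in short steps, Python scripts to look and compute and a shell command to move; the robot and the scene stay as the last step left them, time stands still between calls to the robot, and variables do not carry over. Pictures are saved under pics/ and viewed, at most 10 in all, crops included, and the job is handed in when it is done.

```bash
mkdir -p pics; cat > h.py <<'E'
from workcell import *
import numpy as np, cv2
from scipy.spatial.transform import Rotation as R
def T_of(cam,st=None):
    m=camera_model(cam)
    if cam!="wrist": return np.array(m["T"])
    q=st["tcp_rot"]; T=np.eye(4); T[:3,:3]=R.from_quat([q[1],q[2],q[3],q[0]]).as_matrix(); T[:3,3]=st["position"]
    return T@np.array(m["tool_from_camera"])
def ray(cam,px,T):
    m=camera_model(cam); d=np.array([(px[0]-m["cx"])/m["fx"],(px[1]-m["cy"])/m["fy"]]); u=d.copy()
    for _ in range(20): u=d/(1+m["k1"]*(u@u))
    v=T[:3,:3]@np.array([u[0],u[1],1]); return T[:3,3],v/np.linalg.norm(v)
def proj(cam,P,T):
    m=camera_model(cam); p=np.linalg.inv(T)@np.append(P,1); u=p[:2]/p[2]; u=u*(1+m["k1"]*(u@u))
    return np.array([m["fx"]*u[0]+m["cx"],m["fy"]*u[1]+m["cy"]])
def tri(rs):
    A=0;b=0
    for o,d in rs:
        M=np.eye(3)-np.outer(d,d); A=A+M; b=b+M@o
    p=np.linalg.solve(A,b); return p,[float(np.linalg.norm(np.cross(p-o,d))) for o,d in rs]
def save(n,im): cv2.imwrite("pics/"+n,im[:,:,::-1])
E
python3 - <<'E'
from h import *
st=observe(); print(st["t"],st["position"],st["tcp_rot"])
ims=[]
for c in ["side","top"]:
    im=grab_frame(c); ims.append(im); save(c+"0.png",im)
    print(c,T_of(c)[:3,3].round(3))
names=["clamp_frame","crossbar","red_pad","green_pad","amber_vial","rocker_pawl","lab_timer","blue_cap","tape_roll","beaker","dropper"]
for n in names:
    r={}
    for c in ["side","top"]:
        r[c]=landmark_of(n,c); print(n,c,[(round(a["score"],2),np.round(a["position"]).tolist()) for a in r[c][:3]])
    if r["side"] and r["top"]:
        p,e=tri([ray(c,r[c][0]["position"],T_of(c)) for c in r]); print("   ",p.round(4),np.round(e,4))
E
```

```text
0.0 [0.19106386 0.48867852 0.23050051] [-1.91685241e-04  1.85315033e-01  9.82678872e-01 -7.33017928e-04]
side [0.201 1.033 0.721]
top [0.506 0.008 1.379]
clamp_frame side [(0.61, [354.0, 270.0])]
clamp_frame top [(0.6, [338.0, 268.0])]
    [ 0.5146 -0.0325  0.0037] [0.0001 0.0001]
crossbar side [(0.8, [322.0, 198.0]), (0.5, [380.0, 177.0])]
crossbar top [(0.77, [284.0, 262.0])]
    [0.5336 0.1105 0.2449] [0.0065 0.0065]
red_pad side [(0.94, [378.0, 178.0]), (0.32, [326.0, 197.0])]
red_pad top [(0.93, [385.0, 272.0])]
    [ 0.5057 -0.1525  0.1806] [0.0021 0.0021]
green_pad side [(0.59, [355.0, 200.0])]
green_pad top [(0.59, [342.0, 265.0]), (0.55, [337.0, 193.0])]
    [ 0.5225 -0.0387  0.1755] [0.0014 0.0014]
amber_vial side [(0.7, [271.0, 287.0])]
amber_vial top [(0.74, [427.0, 263.0]), (0.6, [297.0, 264.0]), (0.5, [301.0, 221.0])]
    [ 0.6723 -0.2745 -0.211 ] [0.1523 0.1523]Traceback (most recent call last):
  File "<stdin>", line 11, in <module>
ValueError: it knows: amber_vial, beaker, blue_cap, clamp_frame, crossbar, dropper, green_pad, lab_timer, red_pad, tape_roll
```

View pics/side0.png

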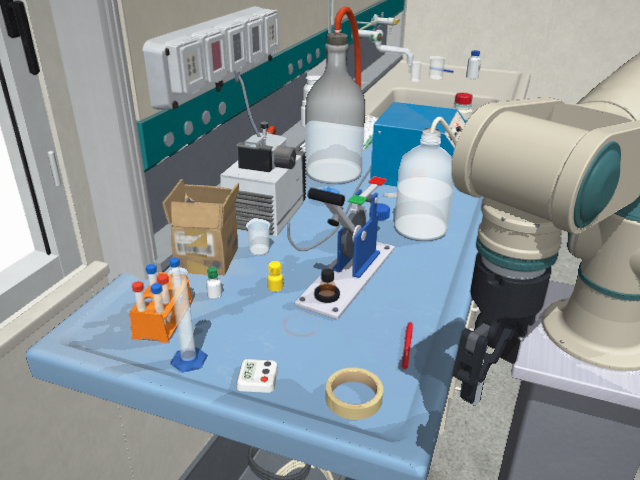

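View pics/top0.png

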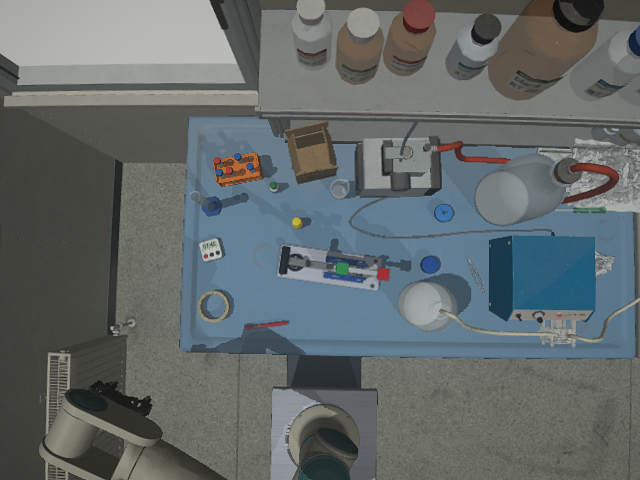

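The scene is clear. In the top view, red pad (385,272), green pad (342,268), crossbar (284,262), with the clamp pointing to the left (+y).

Vial candidates:
- Brown, black-capped vial in the ring seat at side (327,282) / top (297,264). This matches the description, so I choose it.
- Yellow look-alike at side (275,280) / top (297,223), which I leave alone.

Next I lift, shut the fingers and bring the wrist camera over the clamp.

```bash
python3 -m pendant '[[[0,0,-4,0,0,-0.09],[0,0,-4,0,0,-0.09],[0,0,-4,0,0,-0.09],[0,0,-4,0,0,0],[0,0,-4,0,0,0]]]' 1 40
python3 -m pendant '[[[-2.2,-2.8,0,0,0,0],[-2.2,-2.8,0,0,0,0],[-2.2,-2.8,0,0,0,0],[-2.2,-2.8,0,0,0,0],[-2.2,-2.8,0,0,0,0],[-2.2,-2.8,0,0,0,0],[-2.2,-2.8,0,0,0,0],[-2.2,-2.8,0,0,0,0],[-2.2,-2.8,0,0,0,0],[-2.2,-2.8,0,0,0,0]]]'
python3 -m pendant '[[[-2.2,-2.8,0,0,0,0],[-2.2,-2.8,0,0,0,0],[-2.2,-2.8,0,0,0,0],[-2.2,-2.8,0,0,0,0],[-2.2,-2.8,0,0,0,0],[0,0,0,0,0,0],[0,0,0,0,0,0]]]'
cat > w.py <<'E'
from h import *
import sys,json
st=observe(); T=T_of("wrist",st); im=grab_frame("wrist"); save(sys.argv[1],im)
print(st["t"],st["position"].round(4) if hasattr(st["position"],'round') else st["position"],st["tcp_rot"],"cam",T[:3,3].round(3))
Ts=T_of("side");Tt=T_of("top")
for n in ["clamp_frame","crossbar","red_pad","green_pad","amber_vial"]:
    r=landmark_of(n,"wrist"); print(n,[(round(a["score"],2),np.round(a["position"],1).tolist()) for a in r[:3]])
    out=[]
    if r: out.append(ray("wrist",r[0]["position"],T))
    for c,Tc in (("side",Ts),("top",Tt)):
        a=landmark_of(n,c)
        if a: out.append(ray(c,a[0]["position"],Tc))
    if len(out)>1: p,e=tri(out); print("   ",p.round(4),np.round(e,4))
E
python3 w.py w1.png
```

```text
t: 1.02
position: [0.191, 0.4885, 0.4334]
tcp_rot: [0.0, 0.051, 0.999, 0.0]
contact_force: [0.6, 0.4, 0.4]
opening: 0.0256
grip_force: 0.0
t: 1.85
position: [0.3818, 0.1862, 0.4315]
tcp_rot: [0.0, 0.051, 0.999, 0.0]
contact_force: [2.0, 1.2, -0.3]
opening: -0.0
grip_force: 0.0
t: 2.43
position: [0.4769, 0.0359, 0.4305]
tcp_rot: [-0.001, 0.053, 0.999, 0.0]
contact_force: [-0.4, 0.9, 0.1]
opening: -0.0003
grip_force: 0.0
2.4333 [0.4769 0.0359 0.4305] [-8.07668512e-04  5.29254624e-02  9.98598138e-01  3.66139430e-05] cam [0.393 0.046 0.574]
clamp_frame [(0.87, [286.1, 201.3])]
    [ 0.5145 -0.0284  0.0059] [0.0045 0.0012 0.0039]
crossbar [(0.64, [395.2, 254.5])]
    [0.5331 0.1105 0.2445] [0.001  0.007  0.0061]
red_pad [(0.63, [173.5, 231.7]), (0.6, [288.2, 199.1])]
    [ 0.5041 -0.1491  0.1795] [0.0056 0.0029 0.0046]
green_pad [(0.87, [263.8, 234.8])]
    [ 0.521  -0.0377  0.1749] [0.0032 0.0012 0.003 ]
amber_vial [(0.73, [359.8, 203.6]), (0.72, [360.8, 264.3])]
    [ 0.5835 -0.0492  0.0153] [0.1578 0.1478 0.251 ]
```

View pics/w1.png

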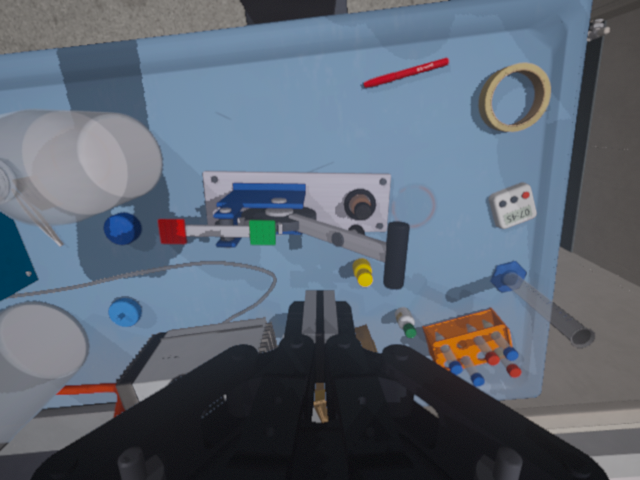

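The picture shows red pad (173,231), green pad (263,233), crossbar (395,255) and the brown vial in its ring at (360,205), with the yellow decoy at (364,272). Next I check the bottle beside the red pad and fit the clamp pose.

```bash
python3 - <<'E'
from h import *
from scipy.optimize import least_squares
Ts,Tt=T_of("side"),T_of("top")
print("bottle cap",tri([ray("side",(431,134),Ts),ray("top",(433,306),Tt)]))
for z in (0,.1,.2):
    for px in ((398,300),(420,328)): 
        o,d=ray("top",px,Tt); print(z,px,(o+d*(z-o[2])/d[2]).round(3))
st=observe(); Tw=T_of("wrist",st)
obs=[("w",0,(173.5,231.7)),("w",1,(263.8,234.8)),("w",2,(395.2,254.5)),("t",0,(385,272)),("t",1,(342,266)),("t",2,(284,262)),("s",0,(378,179.5)),("s",1,(355,200)),("s",2,(322,196)),("w",3,(360,203.6)),("t",3,(297,264))]
C={"w":("wrist",Tw),"t":("top",Tt),"s":("side",Ts)}
def pts(v):
    x,y,a,arm,zr,zg=v; c,s=np.cos(a),np.sin(a)
    L=[(-122,zr*1000),(-12,zg*1000),(200*np.cos(arm),100+200*np.sin(arm)),(125,12)]
    return [np.array([x+c*l/1000,y+s*l/1000,z/1000]) for l,z in L]
f=lambda v: np.concatenate([(proj(C[c][0],pts(v)[i],C[c][1])-p) for c,i,p in obs if i<3])
r=least_squares(f,[.5146,-.03,1.466,.8,.18,.175],loss="soft_l1",x_scale=[.01,.01,.1,.1,.01,.01])
print(r.x.round(4)); print(r.fun.reshape(-1,2).round(1).tolist())
for p in pts(r.x): print(p.round(4))
E
```

```text
bottle cap (array([ 0.41863304, -0.26325786,  0.26046203]), [0.0066118869967680405, 0.006611886996768016])
0 (398, 300) [ 0.423 -0.218  0.   ]
0 (420, 328) [ 0.339 -0.286  0.   ]
0.1 (398, 300) [ 0.429 -0.201  0.1  ]
0.1 (420, 328) [ 0.351 -0.264  0.1  ]
0.2 (398, 300) [ 0.435 -0.185  0.2  ]
0.2 (420, 328) [ 0.363 -0.243  0.2  ]
[ 0.5174 -0.0228  1.4638  0.8315  0.1787  0.1781]
[[-0.4, 2.1], [-0.5, -0.8], [-0.2, 1.3], [-3.5, 0.8], [-1.7, 1.6], [-0.8, -2.0], [-1.9, 1.1], [1.5, -0.3], [4.3, 0.7]]
[ 0.5044 -0.1441  0.1787]
[ 0.5161 -0.0347  0.1781]
[0.5318 0.1112 0.2478]
[0.5308 0.1015 0.012 ]
```

```bash
python3 -m pendant '[[[-0.8,-3,0,0,0,0],[-0.8,-3,0,0,0,0],[-0.8,-3,0,0,0,0],[-0.8,-3,0,0,0,0],[-0.8,-3,0,0,0,0],[-0.7,-3,0,0,0,0],[0,0,0,0,0,0]]]'
python3 -m pendant '[[[0,0,3.5,0,0,0],[0,0,3.5,0,0,0],[0,0,3.5,0,0,0],[0,0,3.5,0,0,0],[0,0,3.5,0,0,0],[0,0,3.5,0,0,0],[0,0,1.5,0,0,0],[0,0,0,0,0,0],[0,0,0,0,0,0]]]'
python3 - <<'E'
from h import *
st=observe(); T=T_of("wrist",st); im=grab_frame("wrist"); t=grab_frame("top"); s=grab_frame("side")
a=im[100:400,150:500]; b=cv2.resize(t[220:320,330:447],(350,300),interpolation=cv2.INTER_CUBIC)
save("w2.png",np.hstack([a,b]))
for c in ("wrist","top","side"):
    TT=T if c=="wrist" else T_of(c); print(c,"tcp px",proj(c,st["position"],TT).round(1))
    for n in("red_pad","green_pad"):
        print(n,[(round(x["score"],2),np.round(x["position"],1).tolist()) for x in landmark_of(n,c)[:2]])
E
```

```text
t: 3.82
position: [0.5047, -0.151, 0.4297]
tcp_rot: [-0.001, 0.054, 0.999, -0.0]
contact_force: [-0.2, -0.8, -0.8]
opening: -0.0002
grip_force: 0.0
t: 4.57
position: [0.5045, -0.1463, 0.2064]
tcp_rot: [-0.0, 0.051, 0.999, 0.0]
contact_force: [-0.3, -0.2, 1.1]
opening: 0.0
grip_force: 0.0
wrist tcp px [316.9 307.4]
red_pad [(0.96, [316.2, 275.6])]
green_pad [(0.91, [517.6, 282.5])]
top tcp px [383.7 272.8]
red_pad []
green_pad [(0.57, [343.3, 267.4])]
side tcp px [377.  168.9]
red_pad [(0.62, [375.7, 176.9])]
green_pad [(0.63, [359.3, 196.7])]
```

View pics/w2.png

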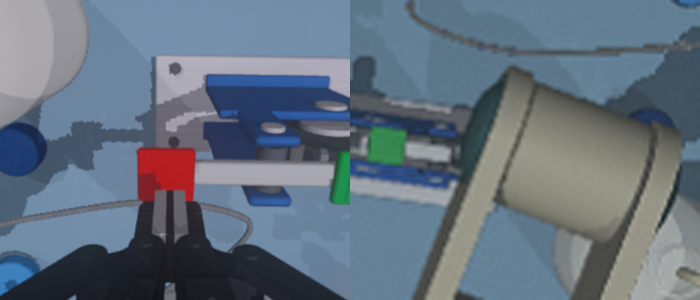

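The fingers stand over the red pad (pad at about (316,275) in the wrist frame, tips at (317,290-307)). I'll check the offset at pad height.

```bash
python3 - <<'E'
from h import *
st=observe(); T=T_of("wrist",st); print(st["position"])
for n,px in (("red",(316.2,275.6)),("green",(517.6,282.5))):
  for z in (.172,.178,.182):
    o,d=ray("wrist",px,T); print(n,z,(o+d*(z-o[2])/d[2]).round(4))
  print(tri([ray("wrist",px,T),ray("side",(376,177.5) if n=="red" else (359.3,196.7),T_of("side"))]))
E
```

```text
[ 0.50481451 -0.1466149   0.20680274]
red 0.172 [ 0.5045 -0.1472  0.172 ]
red 0.178 [ 0.5017 -0.1469  0.178 ]
red 0.182 [ 0.4998 -0.1466  0.182 ]
(array([ 0.50262146, -0.1464859 ,  0.18374519]), [0.003256066618213059, 0.003256066618213142])
green 0.172 [ 0.5207 -0.0323  0.172 ]
green 0.178 [ 0.5174 -0.0358  0.178 ]
green 0.182 [ 0.5151 -0.0382  0.182 ]
(array([ 0.51263834, -0.03982676,  0.1842523 ]), [0.0010552950332876152, 0.0010552950332875814])
```

```bash
python3 -m pendant '[[[0.2,0,0.8,0,0,0],[0,0,0.6,0,0,0],[0,0,0.5,0,0,0],[0,0,0.4,0,0,0],[0,0,0,0,0,0]]]'
python3 -m pendant '[[[0,0,0.4,0,0,0],[0,0,0.4,0,0,0],[0,0,0.3,0,0,0],[0,0,0,0,0,0],[0,0,0,0,0,0]]]'
```

```text
t: 5.43
position: [0.5021, -0.1462, 0.1817]
tcp_rot: [-0.001, 0.051, 0.999, 0.0]
contact_force: [-0.6, -0.2, 0.6]
opening: 0.0001
grip_force: 0.0
t: 5.85
position: [0.5028, -0.1466, 0.1725]
tcp_rot: [0.0, 0.052, 0.999, -0.0]
contact_force: [0.3, -2.4, 2.5]
opening: -0.0001
grip_force: 1.4
```

Contact at about 0.175. I continue down to the stop.

```bash
python3 -m pendant '[[[0,0,0.3,0,0,0],[0,0,0.3,0,0,0],[0,0,0.2,0,0,0],[0,0,0,0,0,0]]]'
python3 -m pendant '[[[0,0,0.2,0,0,0],[0,0,0.2,0,0,0],[0,0,0,0,0,0]]]'
```

```text
t: 6.18
position: [0.5031, -0.1473, 0.1672]
tcp_rot: [0.002, 0.052, 0.999, -0.001]
contact_force: [-6.0, -3.6, 15.5]
opening: 0.0001
grip_force: 8.0
t: 6.43
position: [0.5035, -0.1473, 0.1668]
tcp_rot: [0.003, 0.052, 0.999, -0.002]
contact_force: [-13.9, -0.7, 34.2]
opening: 0.0001
grip_force: 16.6
```

Force rose to 34 N at z 0.167, so the pawl is on its stop. I lift and look from above the clamp.

```bash
python3 -m pendant '[[[0,0,-1,0,0,0],[0,0,-4,0,0,0],[0,0,-4,0,0,0],[0,0,-4,0,0,0],[0,0,-4,0,0,0],[0,0,-4,0,0,0],[0,3,0,0,0,0],[0,4,0,0,0,0],[0,4,0,0,0,0],[0,0,0,0,0,0]]]'
python3 -m pendant '[[[0,4,0,0,0,0],[0,4,0,0,0,0],[0,3,0,0,0,0],[0,0,0,0,0,0],[0,0,0,0,0,0]]]'
python3 w.py w3.png
```

```text
t: 7.27
position: [0.5142, -0.0309, 0.3699]
tcp_rot: [-0.0, 0.048, 0.999, 0.002]
contact_force: [0.6, 0.0, -0.0]
opening: -0.0002
grip_force: 0.0
t: 7.68
position: [0.5251, 0.074, 0.3694]
tcp_rot: [-0.001, 0.05, 0.999, 0.0]
contact_force: [-0.1, -0.2, -0.2]
opening: 0.0003
grip_force: 0.0
7.6833 [0.5251 0.074  0.3694] [-8.48296710e-04  4.96742225e-02  9.98765095e-01  1.94592289e-04] cam [0.442 0.084 0.513]
clamp_frame [(0.67, [253.3, 181.3])]
    [ 0.5211 -0.031  -0.0325] [0.0004 0.0004]
crossbar [(0.56, [364.7, 234.6]), (0.18, [73.4, 204.1])]
    [0.5339 0.1092 0.2491] [0.003  0.0052 0.0051]
red_pad [(0.86, [104.7, 202.5])]
    [ 0.4971 -0.124   0.197 ] [0.0034 0.0034]
green_pad [(0.68, [204.6, 216.8]), (0.37, [510.6, 190.1])]
    [ 0.5165 -0.0416  0.1826] [0.0041 0.0041 0.0008]
amber_vial [(0.61, [198.7, 214.6]), (0.6, [340.2, 254.3]), (0.58, [335.2, 185.5])]
    [0.4852 0.1966 0.2589] [0.1976 0.1592 0.1055]
```

View pics/w3.png

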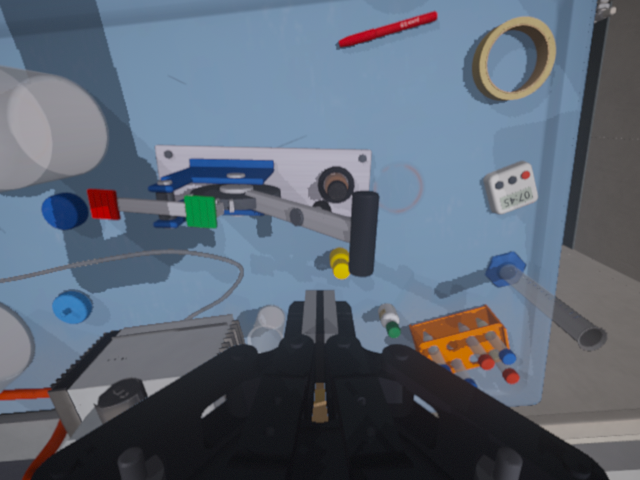

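The pawl now stands free: green (201,211) is higher and red (104,203) is lower. The crossbar at (363,234) is still up. I move over the bar and approach.

```bash
python3 -m pendant '[[[0,2,2,0,0,0],[0,2,3,0,0,0],[0,0,3,0,0,0],[0,0,1.5,0,0,0],[0,0,0,0,0,0],[0,0,0,0,0,0]]]'
python3 -m pendant '[[[0,0.1,0.6,0,0,0],[0,0.2,0.6,0,0,0],[0,0.3,0.6,0,0,0],[0,0,0,0,0,0]]]'
```

```text
t: 8.98
position: [0.5291, 0.1123, 0.2752]
tcp_rot: [-0.001, 0.051, 0.999, -0.0]
contact_force: [-0.1, -1.0, -0.2]
opening: -0.0001
grip_force: 0.0
t: 9.32
position: [0.5299, 0.1187, 0.2564]
tcp_rot: [-0.0, 0.051, 0.999, 0.0]
contact_force: [-0.0, 0.4, -0.9]
opening: -0.0
grip_force: 0.1
```

```bash
python3 -m pendant '[[[0,0.6,0.8,0,0,0],[0,0.6,0.8,0,0,0],[0,0.6,0.8,0,0,0],[0,0.5,0.8,0,0,0],[0,0.5,0.8,0,0,0],[0,0,0,0,0,0]]]'
python3 - <<'E'
from h import *
st=observe(); T=T_of("wrist",st); im=grab_frame("wrist"); s=grab_frame("side")
save("w4.png",np.hstack([im[120:420,150:500],cv2.resize(s[150:300,270:420],(300,300),interpolation=cv2.INTER_CUBIC)]))
E
```

```text
t: 9.82
position: [0.5339, 0.1503, 0.2192]
tcp_rot: [0.003, 0.049, 0.999, 0.004]
contact_force: [2.9, 14.7, 5.0]
opening: 0.0002
grip_force: 6.0
```

View pics/w4.png

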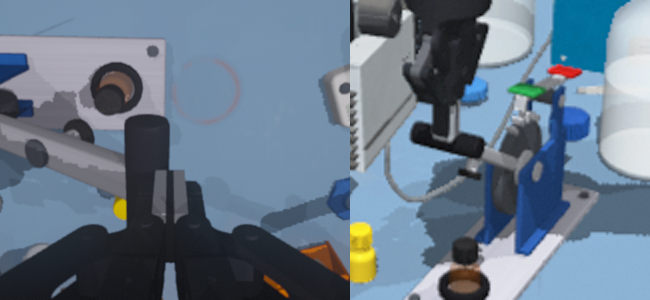

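The tips have slid to the outer flank of the bar (bar (148,190), tips (172,210) in the left crop, +y force 15 N). I lift and measure the bar again.

```bash
python3 -m pendant '[[[0,0.3,-1.5,0,0,0],[0,0,-3,0,0,0],[0,-2,-2,0,0,0],[0,-2,0,0,0,0],[0,0,0,0,0,0],[0,0,0,0,0,0]]]'
python3 - <<'E'
from h import *
st=observe(); T=T_of("wrist",st); print(st["t"],st["position"])
rs=[]
for c in("wrist","side","top"):
    grab_frame(c); TT=T if c=="wrist" else T_of(c)
    l=landmark_of("crossbar",c)
    print(c,[(round(x["score"],2),np.round(x["position"],1).tolist()) for x in l[:2]])
    if l:
        r=ray(c,l[0]["position"],TT); rs.append(r)
        # intersect ray with the arc: fit angle
        best=min(((np.linalg.norm(np.cross(np.array([.5174+.107*.2*np.cos(a),-.0228+.994*.2*np.cos(a),.1+.2*np.sin(a)])-r[0],r[1])),a) for a in np.linspace(0,1,501)))
        print("  arc fit (err m, angle)",np.round(best,4))
if len(rs)>1: print(tri(rs))
E
```

```text
t: 10.42
position: [0.5291, 0.109, 0.2824]
tcp_rot: [0.0, 0.052, 0.999, 0.0]
contact_force: [-0.4, 0.0, -0.6]
opening: 0.0
grip_force: 0.0
10.4167 [0.52909862 0.10901064 0.28235421]
wrist [(0.9, [363.5, 255.2])]
  arc fit (err m, angle) [0.0021 0.606 ]
side [(0.56, [317.5, 223.7]), (0.44, [379.4, 217.3])]
  arc fit (err m, angle) [5.00e-04 5.64e-01]
top []
(array([0.53742072, 0.14044995, 0.20415315]), [0.00033102064352176486, 0.00033102064352191746])
```

```bash
python3 -m pendant '[[[0,1.4,1,0,0,0],[0,1.4,2,0,0,0],[0,0,2,0,0,0],[0,0,1,0,0,0],[0,0,0.4,0,0,0],[0,0,0,0,0,0]]]'
python3 -m pendant '[[[0,0.3,0.7,0,0,0],[0,0.4,0.7,0,0,0],[0,0.4,0.7,0,0,0],[0,0.3,0.7,0,0,0],[0,0,0,0,0,0]]]'
```

```text
t: 11.22
position: [0.5317, 0.1376, 0.2183]
tcp_rot: [-0.0, 0.051, 0.999, 0.0]
contact_force: [-0.5, -0.4, 0.9]
opening: 0.0
grip_force: 0.0
t: 11.63
position: [0.5338, 0.1521, 0.1907]
tcp_rot: [0.001, 0.051, 0.999, 0.001]
contact_force: [0.4, 0.1, 1.4]
opening: -0.0003
grip_force: 0.0
```

```bash
python3 -m pendant '[[[0,0.3,0.8,0,0,0],[0,0.3,0.8,0,0,0],[0,0.2,0.8,0,0,0]]]'
python3 -m pendant '[[[0,0.2,0.8,0,0,0],[0,0.2,0.8,0,0,0],[0,0.1,0.8,0,0,0]]]'
python3 - <<'E'
from h import *
st=observe(); T=T_of("wrist",st); im=grab_frame("wrist"); s=grab_frame("side")
save("w5.png",np.hstack([im[120:420,150:500],cv2.resize(s[150:300,270:420],(300,300),interpolation=cv2.INTER_CUBIC)]))
E
```

```text
t: 11.88
position: [0.5351, 0.16, 0.1678]
tcp_rot: [0.002, 0.051, 0.999, 0.001]
contact_force: [0.8, 4.2, 4.8]
opening: 0.0006
grip_force: 2.8
t: 12.13
position: [0.5355, 0.1646, 0.1431]
tcp_rot: [0.001, 0.051, 0.999, 0.001]
contact_force: [0.4, 3.7, 4.3]
opening: 0.0001
grip_force: 2.2
```

View pics/w5.png

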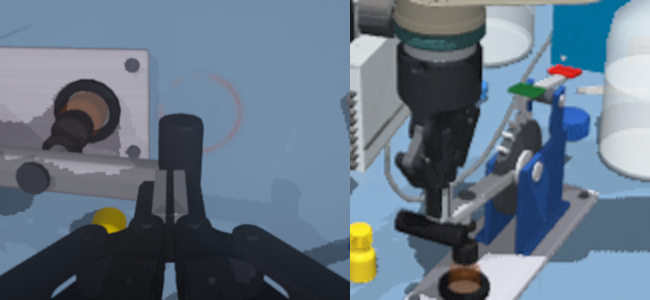

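The tips now sit on top of the bar and the arm is nearly level. I push on to the stop.

```bash
python3 -m pendant '[[[0,0.1,0.8,0,0,0],[0,0,0.8,0,0,0],[0,0,0.7,0,0,0],[0,0,0.4,0,0,0],[0,0,0,0,0,0]]]'
python3 -m pendant '[[[0,0,0.4,0,0,0],[0,0,0.3,0,0,0],[0,0,0,0,0,0]]]'
```

```text
t: 12.65
position: [0.5343, 0.1646, 0.1138]
tcp_rot: [-0.001, 0.051, 0.999, -0.001]
contact_force: [0.7, 0.2, -0.5]
opening: -0.0002
grip_force: 0.0
t: 12.9
position: [0.5348, 0.1648, 0.1104]
tcp_rot: [0.0, 0.051, 0.999, -0.0]
contact_force: [-6.9, -1.9, 13.7]
opening: -0.0001
grip_force: 7.0
```

```bash
python3 -m pendant '[[[0,0,0.2,0,0,0],[0,0,0.1,0,0,0],[0,0,0,0,0,0]]]'
python3 -m pendant '[[[0,0,-1,0,0,0],[0,0,-4,0,0,0],[0,0,-4,0,0,0],[0,0,-4,0,0,0],[0,0,-2,0,0,0],[0,-3.5,0,0,0,0],[0,-3.5,0,0,0,0],[0,-3,0,0,0,0],[0,0,0,0,0,0],[0,0,0,0,0,0]]]'
python3 - <<'E'
from h import *
st=observe(); T=T_of("wrist",st); print(st["t"],st["position"])
ims={}
for n in("crossbar","green_pad","red_pad"):
  rs=[]
  for c in("wrist","side","top"):
    TT=T if c=="wrist" else T_of(c)
    if n=="crossbar": ims[c]=grab_frame(c)
    l=landmark_of(n,c)
    print(n,c,[(round(x["score"],2),np.round(x["position"],1).tolist()) for x in l[:2]])
    if l: rs.append(ray(c,l[0]["position"],TT))
  if len(rs)>1: print(tri(rs))
save("w6.png",np.hstack([ims["wrist"][100:400,60:460],cv2.resize(ims["side"][150:300,270:420],(300,300),interpolation=cv2.INTER_CUBIC)]))
E
```

```text
t: 13.15
position: [0.535, 0.1649, 0.11]
tcp_rot: [0.001, 0.051, 0.999, 0.0]
contact_force: [-14.7, -3.0, 28.6]
opening: 0.0
grip_force: 14.2
t: 13.98
position: [0.5243, 0.064, 0.2548]
tcp_rot: [-0.0, 0.053, 0.999, -0.0]
contact_force: [-0.2, 0.2, -0.0]
opening: 0.0003
grip_force: 0.0
13.9833 [0.52429589 0.0640358  0.25483098]
crossbar wrist [(0.71, [439.7, 222.1])]
crossbar side [(0.62, [305.6, 282.0])]
crossbar top [(0.17, [342.8, 268.0])]
(array([0.54079115, 0.08067055, 0.08325254]), [0.09363248493147443, 0.057846164206587114, 0.1282207209968011])
green_pad wrist [(0.6, [158.4, 260.6])]
green_pad side [(0.66, [356.0, 191.1])]
green_pad top [(0.65, [342.2, 265.3])]
(array([ 0.51896413, -0.03933608,  0.19401282]), [0.003999019575206992, 0.001596890183026773, 0.0031705807310552295])
red_pad wrist [(0.88, [21.5, 242.6])]
red_pad side [(0.55, [378.9, 184.0])]
red_pad top [(0.6, [385.8, 271.8])]
(array([ 0.50363971, -0.15690952,  0.16173118]), [0.004118541017433669, 0.004312736049640622, 0.0037227982355877314])
```

View pics/w6.png

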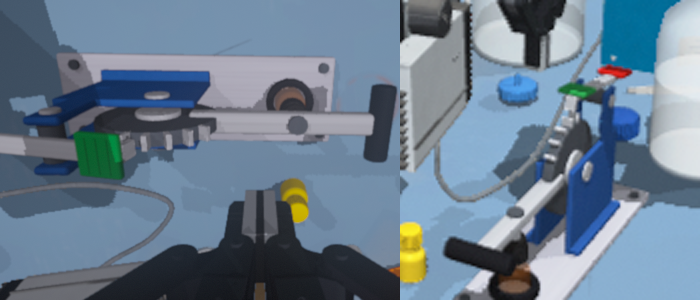

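The arm is level on its stop (bar (380,125) in the left crop), the pawl is still free, and the green pad is at about (0.518, -0.038, 0.187). Next I go over the green pad and press.

```bash
python3 -m pendant '[[[-0.1,-3.4,0,0,0,0],[-0.1,-3.4,0,0,0,0],[-0.1,-3.4,0,0,0,0],[0,0,2,0,0,0],[0,0,2,0,0,0],[0,0,1.5,0,0,0],[0,0,0,0,0,0],[0,0,0,0,0,0]]]'
python3 -m pendant '[[[0,0,0.5,0,0,0],[0,0,0.5,0,0,0],[0,0,0.5,0,0,0],[0,0,0,0,0,0]]]'
```

```text
t: 15.25
position: [0.5167, -0.0362, 0.2]
tcp_rot: [-0.001, 0.051, 0.999, 0.0]
contact_force: [-0.4, 0.1, 0.2]
opening: -0.0001
grip_force: 0.0
t: 15.58
position: [0.5174, -0.0358, 0.1854]
tcp_rot: [0.001, 0.051, 0.999, 0.0]
contact_force: [-0.5, 1.2, 0.9]
opening: -0.0002
grip_force: 0.3
```

```bash
python3 -m pendant '[[[0,0,0.4,0,0,0],[0,0,0.4,0,0,0],[0,0,0.3,0,0,0],[0,0,0,0,0,0]]]'
python3 -m pendant '[[[0,0,0.2,0,0,0],[0,0,0.1,0,0,0],[0,0,0,0,0,0]]]'
```

```text
t: 15.92
position: [0.5179, -0.0357, 0.1783]
tcp_rot: [0.002, 0.051, 0.999, 0.0]
contact_force: [-5.6, 4.1, 20.1]
opening: 0.0001
grip_force: 10.1
t: 16.17
position: [0.5181, -0.0357, 0.1781]
tcp_rot: [0.003, 0.051, 0.999, 0.0]
contact_force: [-13.8, 5.4, 33.5]
opening: 0.0002
grip_force: 16.9
```

```bash
python3 -m pendant '[[[0,0,-1,0,0,0],[0,0,-3,0,0,0],[0,0,-4,0,0,0],[0,0,-4,0,0,0],[0,0,-4,0,0,0],[0,0,-4,0,0,0],[0,3.5,0,0,0,0],[0,3.5,0,0,0,0],[0,3.5,0,0,0,0],[0,0,0,0,0,0]]]'
python3 - <<'E'
from h import *
st=observe(); T=T_of("wrist",st); print(st["t"],st["position"])
s=grab_frame("side"); w=grab_frame("wrist")
for n,P in(("green locked",(.518,-.036,.178)),("green free",(.518,-.036,.1876)),("red locked",(.503,-.1465,.179)),("red free",(.503,-.1465,.167))): print(n,proj("side",P,T_of("side")).round(1),proj("wrist",P,T).round(1))
for n in("red_pad","green_pad"):
  for c in("side","wrist"): print(n,c,[np.round(x["position"],1).tolist() for x in landmark_of(n,c)[:1]])
save("w7.png",np.hstack([w[100:400,60:460],cv2.resize(s[150:300,270:420],(300,300),interpolation=cv2.INTER_CUBIC)]))
E
```

```text
t: 17.0
position: [0.5278, 0.0728, 0.3706]
tcp_rot: [-0.001, 0.049, 0.999, 0.001]
contact_force: [-0.1, -0.0, -0.3]
opening: 0.0001
grip_force: 0.0
17.0 [0.52775488 0.07278743 0.37063661]
green locked [355.8 199.4] [210.2 209.9]
green free [356.  195.3] [207.2 212.3]
red locked [377.  180.1] [ 97.8 206. ]
red free [376.6 185. ] [104.9 203.3]
red_pad side [[379.7, 177.1]]
red_pad wrist []
green_pad side [[358.3, 197.7]]
green_pad wrist []
```

View pics/w7.png

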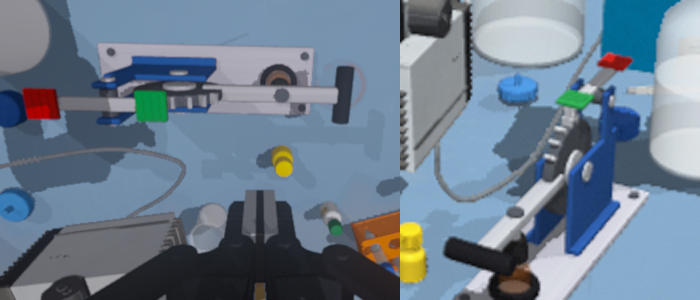

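The pawl is back in the teeth: red (40,103) is up and green (152,105) is down in the left crop, and the side view matches the locked rows. The arm is level, the vial stands in its ring, and the robot is clear.

```bash
python3 -m pendant '[[[0,0,0,0,0,0],[0,0,0,0,0,0],[0,0,0,0,0,0]]]' && python3 -c "
from workcell import *
print(hand_in())"
```

```text
t: 17.55
position: [0.5278, 0.0677, 0.3713]
tcp_rot: [0.0, 0.052, 0.999, 0.0]
contact_force: [0.2, -0.6, 0.3]
opening: -0.0004
grip_force: 0.0
the job is handed in; nothing more can be done
None
```

I pressed the pawl free, pushed the arm down to its stop and pressed the green end down to lock it; the last pictures showed the arm level and the vial standing in its seat. I handed the job in at 17.6 s, but the hand-in gave no verdict.

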